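# Gauge a glass block and hold it in the test beam

### The arm

A 7-joint arm with a two-finger parallel gripper is mounted at the origin on a cart in front of the work surface, level with it; the furniture and walls round the work are solid. World frame = base frame: x ahead of the robot, y to its left, z up, the work surface at z = 0. Lengths are in m, angles in rad, forces in N, time in s.
With the tool pointing down it reaches from about 0.425 to 0.925 m from the base axis. Payload 6.8 kg.
Tool frame: the origin (TCP) lies on the centre line of the jaws, within the pads' length; the fingertips stand 14 mm ahead of it and the grasp point (between the pads) lies 5 mm behind it (r.tips_ahead is the distance from the TCP to the fingertips, in m); z points along the fingers, y is the line along which they close (so a half turn about z gives the same grasp; the last joint's range is limited). The gripper opens to 85 mm and grips with 20 to 120 N. Pads are 22 mm wide; open, the fingers measure 114 mm over their backs; the gripper's body (76 mm by 85 mm) begins 54 mm behind the grasp point. The pads swing forward as they close: fully open they stand 13 mm farther back than shut.
Start: joints at [1.055, 0.477, 0.022, 1.555, -0.011, 1.109, -0.083], TCP at [0.268, -0.62, 0.245] pointing down, gripper open.
Joint ranges: [-2.96, 2.96], [-0.34, 2.1], [-1.41, 1.46], [0.24, 2.44], [-1.37, 4.51], [0.17, 1.92], [-2.96, 2.96]. Speed limits (rad/s): [2.39, 2.39, 3.14, 3.14, 3.14, 3.14, 3.14].

### API

Orientations are given as a rotation vector (axis times angle).
In Python, from bench import r, eyes gives the robot as it stands.
- The arm moves only by the tool step_arm, never from a script. Its argument "rows" is a list of rows, each a list of 6 numbers: the shift along the world's x, y, z in units of 60 cm (1.0 is 60 cm), then the turn, a rotation vector about the world's x, y, z in units of pi rad (1.0 is pi rad). In form: [[x, y, z, rx, ry, rz], ...]. A call has 1 to 5 rows; each row is the pose to reach, as a shift and turn from the pose commanded when the call began, turning the shorter way round; what a row does not reach only later rows make up. A row lasts 1/12 s, in which the tool goes at most 41.7 mm and 7.16 degrees, less where a joint would pass 70% of its speed; a pose out of reach is approached as far as the arm can. A call with a number of a shift or a turn outside -1 to 1 is refused whole. A call with a gripper value outside its range is refused whole. "jaw" is the closure, from 0 (fully open) to 1 (shut), set as the call begins (left out, the last holds). The fingers move at their own pace and stop on an object; "squeeze" is the grip in N (left out, the last holds). Time passes only in rows, so rows that repeat a pose let the fingers close. It gives the time, the measured TCP pose, the force, the opening and the grip force at its end, in the units of the state.
- r.get_obs(): the state, without advancing time (a new reading comes with each control period).
- eyes.grab_frame(name): name is "scene" or "top" or "wrist"; returns the picture (384x512x3 uint8, red, green, blue); there is no depth.
- eyes.camera_info(name): a dict with "mtx" (3x3 intrinsics, pixels), "k1" (the pictures are not rectified: a ray, as slopes to the right and down, at radius r is drawn at 1 + k1 r^2 times it, then the intrinsics apply), "extrinsics" (4x4, takes a point from camera to world coordinates); the wrist camera has in their place "tool_from_camera" (4x4, takes a point from camera to tool coordinates, whose origin is the TCP and whose axes are the flange's). Camera axes: x right, y down, z forward; pixel columns grow to the right and rows downward; lengths in m; the calibration is good to about 2 mm. A picture is of the moment at which its call begins: read the wrist's pose just before it. camera_info takes no time and is no camera call.
- r.hand_in(): hands the job in; it is judged then, once.
The state is a dict: "clock": time; "joints": joint angles; "qvel": joint speeds; "tau": joint torques, N m; "tcp_pos": TCP position; "orientation": TCP orientation; "contact_force": force on the tool from outside, world axes, zero at the start; "moment": the same for the moment, N m; "grip_width": finger opening in m; "gripper_force": force on a finger pad.
Only numpy, scipy, OpenCV 4.12 (cv2) and the standard library are available. Lean on these libraries where they do the work, as an engineer would, in place of code of your own. Each camera call takes 0.05 s, during which the arm holds its last target. There are 200 camera calls.

### The job

Incoming check of the range-finder glass block that stands on the steel plate: first lower the bridge gauge squarely astride it, legs flat on the plate and sprung foot on the block's top, pause there about a second so that the readout takes the block's height, then stand the gauge back upright on the plate or bench, clear of the block, and let go of it. Then take the block by its two frosted side faces only, never touching the clear windows, and hold it upright, clear of everything and still, midway between the two tubes of the beam tester, with the light path running straight through the middle of both windows. The job finishes while you are still holding it there; do not tip the block, press the gauge hard on it or disturb the tweezers lying behind the tester.

Things in the scene. Friction and masses are not known exactly. Their poses are not given: they have to be found in the camera images.
- plate: Fixed dark steel inspection plate, 150 (x) x 240 (y) x 12 mm, flat on the bench. Origin at the centre of its underside; top 12 mm above it. The block and the gauge stand on it, about 60 mm either side of its middle along its y.
- block: Loose upright glass block, 28 (x) x 20 (y) x 40 (z) mm, about 50 g; origin at the centre of its underside. The frosted faces are the flat sides y = -10 and +10 mm, 28 mm wide, full height: grip across these 20 mm. The clear windows close the x ends, 1 mm proud (30 mm over both), 15 mm wide, so 2.5 mm back from the frosted faces. Light passes along its x, either way round.
- window_mid (a point): Centre of the glass block, 20 mm above its underside, midway between the two windows.
- window_a: Clear polished window at the block's +x end, 15 wide x 34 high x 3 mm, do not touch. Origin and axes are those of the block.
- window_b: The like window at the block's -x end, do not touch. Origin and axes are those of the block.
- gauge: Loose bridge gauge, 0.26 kg; origin mid-way between its leg soles, z up. Legs along its y: 52 mm clear between, 80 over all; bridge underside 50 mm above the soles (collar on the axis: 46). Black readout housing on top, 24 (x) x 44 (y) mm, 67 to 111 mm above the soles: grip across its 24 mm. Foot on the z axis. Its weight holds it down on its legs against the foot spring.
- foot (a joint): Reading of the gauge (m): height of its sprung foot above the leg soles; 0 with nothing under it, 0.040 with the block under it and the legs flat on the plate, 0.046 at the upper stop. The spring pushes it down with 0.2 to 0.6 N, plus 0.2 N of its own weight.
- foot_tip (a point): Middle of the underside of the gauge's foot, a steel disc of 12 mm diameter; on the gauge's z axis.
- tester: Fixed beam tester at the blue mat: rail 240 mm long along its y, 54 mm wide at the end caps; two facing horizontal tubes of 34 mm diameter on posts; clamp knobs reach x = -46 mm at low level. Origin at bench level under its middle. The light path runs along y between the tubes, 90 mm above the bench; tube mouths at y = -48 and +48 mm; tubes reach up to 107 mm above the bench.
- beam_mid (a point): Middle of the light path, midway between the two tube mouths, 90 mm above the tester's underside.
- pincers: Loose black tweezers, 126 x 13 x 9 mm, lying behind the tester; a bystander.
Not all that is in view belongs to the job. There is more than one size of the block; the job needs the smaller.

How it is judged:
On the way, in this order (a step that is already met when the one before it is completed fails the run):
1. the gauge stands squarely astride the block, legs flat on the plate, foot on its top: the reading is its height, 40 mm (value of joint foot between 0.038 and 0.042 m and z of gauge in the frame of plate between 0.01 and 0.0145 m and angle between each of gauge, block's own z axis and vertical below 0.06 rad and horizontal distance between foot_tip and block below 0.012 m), for 0.4 s.
2. the gauge stands upright by itself on the plate or bench, clear of the block, let go (angle between gauge's own z axis and vertical below 0.1 rad and height (world z) of gauge below 0.02 m and value of joint foot below 0.004 m and contact force between the fingers and gauge below 0.1 N and contact force between gauge and block below 0.05 N and linear speed of gauge below 0.02 m/s), for 0.1 s.
At the end, for the whole second after the job is handed in: Block gripped and still in the beam: centre within 5 mm sideways, 8 mm in height, 20 mm along it; window axis within 0.12 rad of the light path, upright within 0.12 rad, touching neither tester nor gauge. Gauge released, upright (0.1 rad) on plate or bench, foot under 4 mm (all of step 2 and x of window_mid in the frame of tester between -0.005 and 0.005 m and y of window_mid in the frame of tester between -0.02 and 0.02 m and z of window_mid in the frame of tester between 0.082 and 0.098 m and angle between the x axis of block and the y axis of tester, either way round below 0.12 rad and angle between block's own z axis and vertical below 0.12 rad and contact force between the fingers and block above 1 N and contact force between block and tester below 0.1 N and linear speed of block below 0.02 m/s); the arm keeps its last pose, push and grip.
It fails at once if a finger touches a clear window (contact force between the fingers and window_a above 0.3 N or contact force between the fingers and window_b above 0.3 N).
It fails at once if the gauge presses on the block with more than 8 N (contact force between gauge and block above 8 N).
It fails at once if the block is tipped by more than 0.4 rad (angle between block's own z axis and vertical above 0.4 rad).
It fails at once if the tweezers are moved by more than 25 mm (distance of pincers from where it was at the start of the episode above 0.025 m).
It also fails if it takes over 64 s, if anything falls off the work surface, if the arm or the gripper's body presses on something with over 40 N, if the wrist force passes 120 N, or if a joint passes its speed limit or range.

## Working session

There is one attempt and no reset: what is moved stays moved. The work goes in short steps, Python scripts to look and compute and a tool call to move; the robot and the scene stay as the last step left them, time stands still between calls to the robot, and variables do not carry over. Pictures are saved under pics/ and viewed, at most 13 in all, crops included, and the job is handed in when it is done.

Besides the shell and the picture viewer there is one more tool, called after ">>>" by a JSON object that holds its "op" and its "data". step_arm: Moves the arm, as the interface text tells. Shifts and turns lie within -1 to 1; 1 stands for 60 cm of shift or pi rad of turn. Its arguments: {"type":"object","properties":{"rows":{"type":"array"},"jaw":{"type":"number"},"squeeze":{"type":"number"}},"required":["rows"]}

```bash
mkdir -p pics; cat > h.py <<'E'
import numpy as np,cv2
from bench import r,eyes
from scipy.spatial.transform import Rotation as R
def ext(name):
    c=eyes.camera_info(name)
    if name=='wrist':
        o=r.get_obs();T=np.eye(4);T[:3,:3]=R.from_rotvec(o['orientation']).as_matrix();T[:3,3]=o['tcp_pos']
        return c,T@np.array(c['tool_from_camera'])
    return c,np.array(c['extrinsics'])
def px2w(c,E,uv,z):
    K=np.array(c['mtx']);d=np.array([(uv[0]-K[0,2])/K[0,0],(uv[1]-K[1,2])/K[1,1]]);s=d.copy()
    for _ in range(20): s=d/(1+c['k1']*(s@s))
    v=E[:3,:3]@np.array([s[0],s[1],1]);p=E[:3,3];return p+v*(z-p[2])/v[2]
def w2px(c,E,P):
    q=np.linalg.inv(E)@np.append(P,1);s=q[:2]/q[2];s=s*(1+c['k1']*(s@s));K=np.array(c['mtx'])
    return s*[K[0,0],K[1,1]]+[K[0,2],K[1,2]]
def save(name,fn,crop=None,k=1):
    im=eyes.grab_frame(name);np.save('pics/'+fn+'.npy',im)
    sv(im,fn,crop,k)
def sv(im,fn,crop=None,k=1):
    if crop: im=im[crop[1]:crop[3],crop[0]:crop[2]]
    cv2.imwrite('pics/'+fn+'.png',cv2.resize(im[:,:,::-1],None,fx=k,fy=k,interpolation=cv2.INTER_CUBIC))
E
python3 -c "
from h import *
save('top','top0',None,1.5);save('scene','scene0',None,1.5)
for n in ('top','scene'):
  c,E=ext(n);print(np.round(E,3),c['mtx'],c['k1'])
print(eyes.camera_info('wrist'));print(r.get_obs())"
```

```text
[[-0.07  -0.977  0.2    0.334]
 [-0.998  0.068 -0.017  0.067]
 [ 0.003 -0.2   -0.98   1.095]
 [ 0.     0.     0.     1.   ]] [[467.81855992   0.         255.45673374]
 [  0.         467.81855992 192.80347581]
 [  0.           0.           1.        ]] 0.06358043344620581
[[-0.864 -0.372  0.338  0.238]
 [-0.502  0.664 -0.554  0.515]
 [-0.018 -0.648 -0.761  0.734]
 [ 0.     0.     0.     1.   ]] [[357.3761273    0.         247.7737554 ]
 [  0.         357.3761273  197.51321888]
 [  0.           0.           1.        ]] -0.06050810293967698
{'mtx': array([[266.62967003,   0.        , 254.41123935],
       [  0.        , 266.62967003, 190.85371861],
       [  0.        ,   0.        ,   1.        ]]), 'k1': -0.030063718437449913, 'tool_from_camera': array([[ 1.95428482e-05, -9.59376113e-01, -2.82130243e-01,
         7.20445835e-02],
       [ 9.99997985e-01, -5.47616937e-04,  1.93142504e-03,
         3.26904276e-04],
       [-2.00746235e-03, -2.82129713e-01,  9.59374169e-01,
        -1.28630629e-01],
       [ 0.00000000e+00,  0.00000000e+00,  0.00000000e+00,
         1.00000000e+00]])}
{'clock': 0.1, 'joints': array([ 1.05492685,  0.47771809,  0.02234045,  1.55634582, -0.011484  ,
        1.10933521, -0.08307915]), 'qvel': array([ 0.0015195 , -0.00219042,  0.00061098, -0.00264441, -0.00124129,
        0.00067557, -0.00162069]), 'tau': array([ 4.87750236e-03, -5.97761786e+01,  1.61429219e+00, -2.81953096e+01,
        1.29552896e-02,  5.08534518e-03,  3.60818575e-06]), 'tcp_pos': array([ 0.26746171, -0.61918361,  0.24442532]), 'orientation': array([-3.07492884e+00, -6.35845158e-01,  7.40217450e-04]), 'contact_force': array([ 0.2251225 ,  0.41690044, -0.32494908]), 'moment': array([-0.01499701, -0.02138045, -0.00760225]), 'gripper_force': 0.0, 'grip_width': 0.08549527656975382}
```

View pics/top0.png

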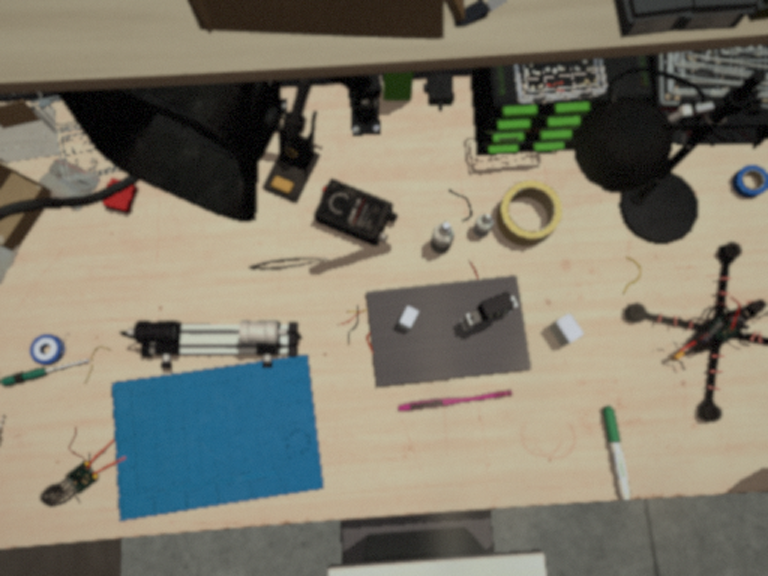

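View pics/scene0.png

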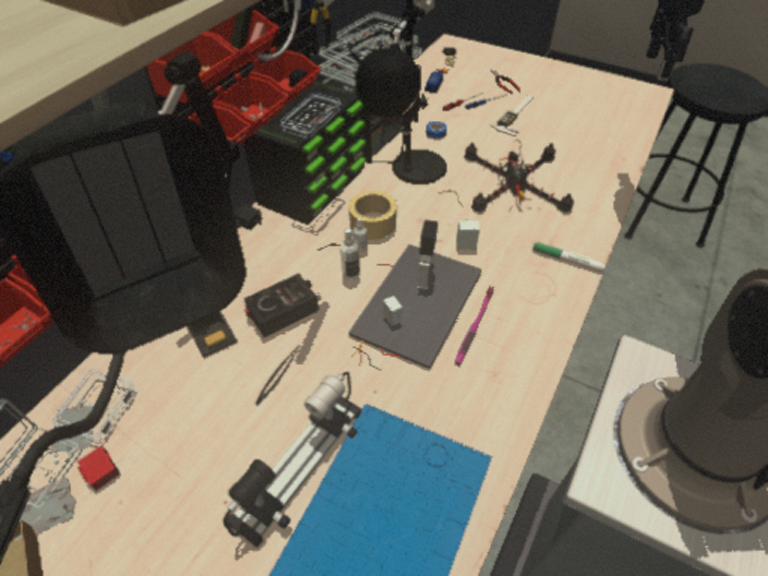

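The top view shows a block on the plate at png (408,317), a larger white block off the plate at (567,329), the gauge at (488,312), the tester at (215,340) and the tweezers at (285,263). The scene view agrees. Only the block at (408,317) is on the plate and small, so I choose it and check it in a close crop.

```bash
python3 -c "
from h import *
im=np.load('pics/top0.npy');sv(im,'crop1',(235,175,365,265),6)
c,E=ext('top')
q=lambda u,v,z:np.round(px2w(c,E,(u/1.5,v/1.5),z)[:3],4)
for n,u,v,z in [('plateTL',366,292,.012),('TR',515,276,.012),('BR',530,370,.012),('BL',376,386,.012),('block',408,312,.052),('big',567,325,.05),('gaugetop',497,305,.12),('tubeL',160,335,.1),('tubeR',265,335,.1)]: print(n,q(u,v,z))
"
```

```text
plateTL [0.5523 0.0752 0.012 ]
TR [ 0.5616 -0.1612  0.012 ]
BR [ 0.4129 -0.168   0.012 ]
BL [0.4048 0.0695 0.012 ]
block [0.5091 0.0138 0.052 ]
big [ 0.4733 -0.2225  0.05  ]
gaugetop [ 0.499  -0.1087  0.12  ]
tubeL [0.4929 0.3698 0.1   ]
tubeR [0.4822 0.2221 0.1   ]
```

View pics/crop1.png

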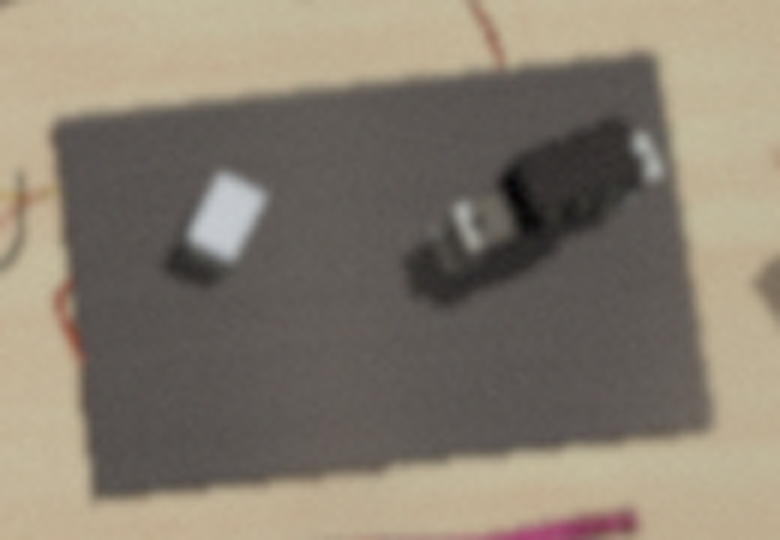

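The crop confirms it: the small white glass block has its 28 mm side along crop (213,245) to (247,182), and the gauge is at (410–660, 120–300). I now move the arm so the wrist camera is above the plate.

>>> {"op": "step_arm", "data": {"rows": [[0.026, 0.063, 0, 0, 0, 0.033], [0.052, 0.126, 0, 0, 0, 0.067], [0.077, 0.19, 0, 0, 0, 0.1], [0.103, 0.253, 0, 0, 0, 0.133], [0.129, 0.316, 0.01, 0, 0, 0.167]]}}

```text
clock: 0.52
tcp_pos: [0.3448, -0.4275, 0.25]
orientation: [-2.8, -1.418, 0.001]
contact_force: [0.7, -0.6, -0.3]
grip_width: 0.0858
gripper_force: 0.0
```

>>> {"op": "step_arm", "data": {"rows": [[0.026, 0.063, 0, 0, 0, 0.033], [0.052, 0.126, 0, 0, 0, 0.067], [0.077, 0.19, 0, 0, 0, 0.1], [0.103, 0.253, 0, 0, 0, 0.133], [0.129, 0.316, 0.01, 0, 0, 0.167]]}}

```text
clock: 0.93
tcp_pos: [0.4219, -0.2382, 0.2564]
orientation: [-2.338, -2.096, 0.002]
contact_force: [0.8, 0.6, 0.3]
grip_width: 0.0856
gripper_force: 0.0
```

>>> {"op": "step_arm", "data": {"rows": [[0.026, 0.063, 0, 0, 0, 0.033], [0.052, 0.126, 0, 0, 0, 0.067], [0.077, 0.19, 0, 0, 0, 0.1], [0.103, 0.253, 0, 0, 0, 0.133], [0.129, 0.316, 0.01, 0, 0, 0.167]]}}

```text
clock: 1.35
tcp_pos: [0.4993, -0.0491, 0.2624]
orientation: [-1.714, -2.631, 0.002]
contact_force: [0.6, -0.9, -1.2]
grip_width: 0.0857
gripper_force: 0.0
```

>>> {"op": "step_arm", "data": {"rows": [[0, 0, 0, 0, 0, 0], [0, 0, 0, 0, 0, 0], [0, 0, 0, 0, 0, 0], [0, 0, 0, 0, 0, 0]]}}

```text
clock: 1.68
tcp_pos: [0.4992, -0.0525, 0.2628]
orientation: [-1.725, -2.625, 0.002]
contact_force: [0.7, 0.4, -0.5]
grip_width: 0.0854
gripper_force: 0.0
```

```bash
python3 -c "
from h import *
c,E=ext('wrist');np.save('pics/Ew1.npy',E)
save('wrist','w1',None,1.5)
for P in [(.509,.014,.052),(.499,-.109,.12)]: print(w2px(c,E,P)*1.5)
"
```

```text
[424.42402199 185.99630643]
[350.87088957 341.72511883]
```

View pics/w1.png

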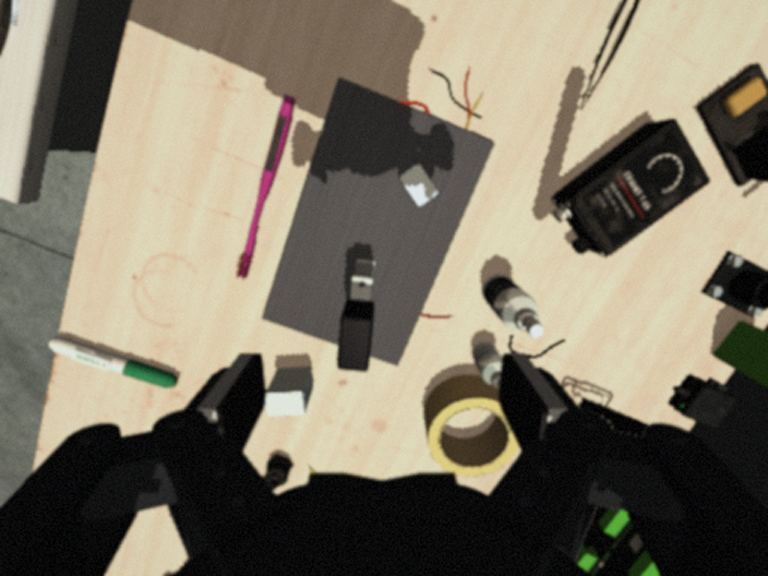

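The wrist view shows the gauge at about (360,310), the block at (419,186), the larger block off the plate at (288,390), and the plate. I enlarge the gauge and block side by side.

```bash
python3 -c "
from h import *
im=np.load('pics/w1.npy')
a=im[155:255,215:275];b=im[100:150,250:310]
a=cv2.resize(a,None,fx=6,fy=6,interpolation=cv2.INTER_CUBIC);b=cv2.resize(b,None,fx=7,fy=7,interpolation=cv2.INTER_CUBIC)
o=np.zeros((600,790,3),np.uint8);o[:,:360]=a;o[:350,365:785]=b
o=np.clip(255*(o/255.)**.6,0,255).astype(np.uint8)
sv(o,'c2')
"
```

```text
(no output)
```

View pics/c2.png

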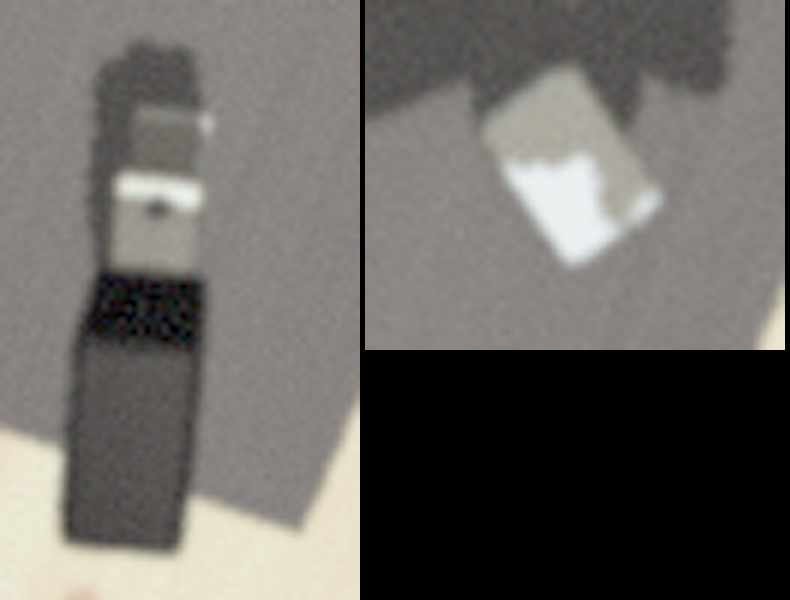

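```bash
python3 -c "
from h import *
c=eyes.camera_info('wrist');E=np.load('pics/Ew1.npy')
o=r.get_obs();print(o['tcp_pos'],o['orientation'])
def rep(n,pts,z):
    P=np.array([px2w(c,E,p,z)[:2] for p in pts]);print(n,np.round(P.mean(0),4))
    for i in range(4):
        d=P[(i+1)%4]-P[i];print('  len %.4f ang %.1f'%(np.hypot(*d),np.degrees(np.arctan2(d[1],d[0]))))
rep('housing',[(215+u/6,155+v/6) for u,v in [(82,345),(193,345),(178,550),(63,547)]],.123)
rep('block',[(250+(u-365)/7,100+v/7) for u,v in [(485,132),(570,65),(660,195),(575,268)]],.052)
Y=R.from_rotvec(o['orientation']).as_matrix()[:,1];print('tool y ang',np.degrees(np.arctan2(Y[1],Y[0])))
c,E=ext('top')
"
```

```text
[ 0.49925902 -0.05262863  0.26288356] [-1.72561099e+00 -2.62459332e+00  1.61410647e-03]
housing [ 0.5022 -0.1087]
  len 0.0199 ang 23.4
  len 0.0411 ang -71.0
  len 0.0215 ang -158.2
  len 0.0406 ang 106.7
block [0.5051 0.0127]
  len 0.0186 ang 61.1
  len 0.0277 ang -29.9
  len 0.0196 ang -115.6
  len 0.0288 ang 148.2
tool y ang 23.351959011504853
```

Both cameras put the housing at about (0.501,-0.109) with yaw about 20°. The block is at (0.506,0.013), its x axis at about -30°, and the sizes match. I now go above the gauge.

>>> {"op": "step_arm", "data": {"rows": [[0.001, -0.03, -0.04, 0, 0, -0.006], [0.002, -0.06, -0.08, 0, 0, -0.012], [0.004, -0.0935, -0.13, 0, 0, -0.018], [0.004, -0.0935, -0.13, 0, 0, -0.018], [0.004, -0.0935, -0.13, 0, 0, -0.018]]}}

```text
clock: 2.15
tcp_pos: [0.5005, -0.1092, 0.1836]
orientation: [-1.799, -2.571, 0.003]
contact_force: [-0.5, 1.0, -0.2]
grip_width: 0.0853
gripper_force: 0.0
```

```bash
python3 -c "
from h import *
o=r.get_obs();print(o['tcp_pos'],o['orientation'])
c,E=ext('wrist');np.save('pics/Ew2.npy',E)
save('wrist','w2',None,1.5)
for P in [(.501,-.109,.123),(.5060,.0127,.052)]: print(w2px(c,E,P)*1.5)
"
```

```text
[ 0.50045585 -0.10920052  0.18359795] [-1.79903155 -2.57100981  0.00325644]
[382.53979042 315.69041993]
[460.17644882  97.48776332]
```

View pics/w2.png

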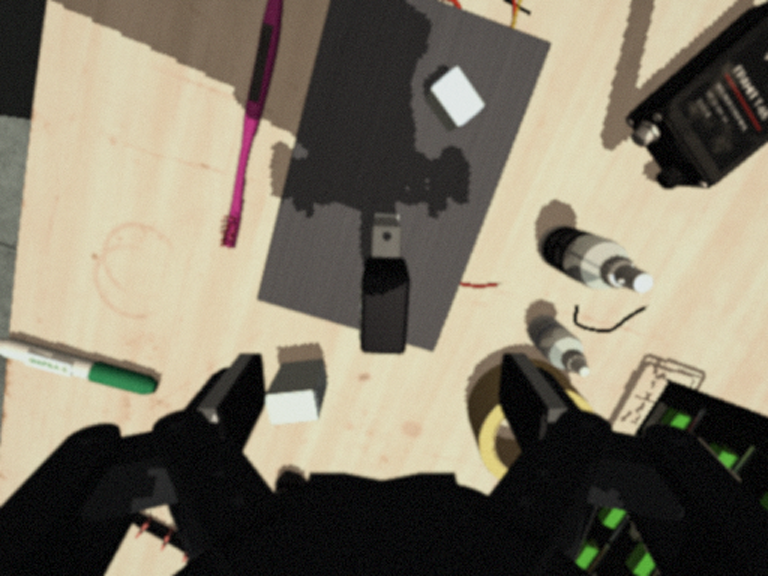

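The housing top centre is at (384,322), close to the predicted (382,316), and its edges line up with the image. The block top is at (457,97). I descend and grip.

>>> {"op": "step_arm", "data": {"rows": [[0, 0, -0.05, 0, 0, 0], [0, 0, -0.1, 0, 0, 0], [0, 0, -0.136, 0, 0, 0], [0, 0, -0.136, 0, 0, 0], [0, 0, -0.136, 0, 0, 0]]}}

```text
clock: 2.62
tcp_pos: [0.5026, -0.1064, 0.1044]
orientation: [-1.794, -2.579, -0.0]
contact_force: [0.4, 0.6, 0.4]
grip_width: 0.0855
gripper_force: 0.0
```

>>> {"op": "step_arm", "data": {"rows": [[0, 0, 0, 0, 0, 0], [0, 0, 0, 0, 0, 0], [0, 0, 0, 0, 0, 0], [0, 0, 0, 0, 0, 0], [0, 0, 0, 0, 0, 0]], "jaw": 0.6, "squeeze": 25}}

```text
clock: 3.03
tcp_pos: [0.5027, -0.1071, 0.1045]
orientation: [1.795, 2.577, 0.001]
contact_force: [-0.1, 0.0, 0.0]
grip_width: 0.0341
gripper_force: 0.0
```

>>> {"op": "step_arm", "data": {"rows": [[0, 0, 0, 0, 0, 0], [0, 0, 0, 0, 0, 0], [0, 0, 0, 0, 0, 0], [0, 0, 0, 0, 0, 0], [0, 0, 0, 0, 0, 0]], "jaw": 1, "squeeze": 25}}

```text
clock: 3.45
tcp_pos: [0.5025, -0.107, 0.1041]
orientation: [1.795, 2.578, -0.0]
contact_force: [-1.0, 0.2, 7.0]
grip_width: 0.0241
gripper_force: 25.7
```

>>> {"op": "step_arm", "data": {"rows": [[0, 0, 0.03, 0, 0, 0], [0, 0, 0.06, 0, 0, 0], [0, 0, 0.1, 0, 0, 0], [0, 0, 0.1, 0, 0, 0], [0, 0, 0.1, 0, 0, 0]]}}

```text
clock: 3.87
tcp_pos: [0.5028, -0.1071, 0.1642]
orientation: [1.794, 2.577, 0.001]
contact_force: [-0.2, -0.4, -3.5]
grip_width: 0.0241
gripper_force: 26.2
```

```bash
python3 -c "
from h import *
o=r.get_obs();print(o['tcp_pos'],o['orientation'],o['contact_force'],o['grip_width'])
Y=R.from_rotvec(o['orientation']).as_matrix()[:,1];print('tool y ang',np.degrees(np.arctan2(Y[1],Y[0])))
c=eyes.camera_info('wrist');E2=np.load('pics/Ew2.npy')
print(px2w(c,E2,(457.5/1.5,97/1.5),.052))
for p in [(454,66),(485,100),(459,128),(430,93)]: print(px2w(c,E2,(p[0]/1.5,p[1]/1.5),.052))
"
```

```text
[ 0.50278603 -0.10707951  0.1642319 ] [1.79434144e+00 2.57660226e+00 1.03872380e-03] [-0.16475332 -0.36506317 -3.47964671] 0.024099294458008555
tool y ang 20.29347199070691
[0.50438761 0.01239253 0.052     ]
[0.49589378 0.02731518 0.052     ]
[0.52055459 0.0166075  0.052     ]
[ 0.51205007 -0.00346243  0.052     ]
[0.48808847 0.00874389 0.052     ]
```

>>> {"op": "step_arm", "data": {"rows": [[0, 0.03, 0, 0, 0, -0.03], [0.001, 0.06, 0, 0, 0, -0.06], [0.002, 0.09, 0, 0, 0, -0.09], [0.003, 0.12, 0, 0, 0, -0.12], [0.003, 0.15, 0, 0, 0, -0.15]]}}

```text
clock: 4.28
tcp_pos: [0.503, -0.0163, 0.162]
orientation: [-2.351, -2.081, 0.003]
contact_force: [0.7, -0.2, -2.0]
grip_width: 0.0242
gripper_force: 26.2
```

>>> {"op": "step_arm", "data": {"rows": [[0, 0.02, 0, 0, 0, -0.03], [0.0005, 0.035, 0, 0, 0, -0.06], [0.001, 0.05, 0, 0, 0, -0.09], [0.001, 0.05, 0, 0, 0, -0.114], [0.001, 0.05, 0, 0, 0, -0.114]]}}

```text
clock: 4.7
tcp_pos: [0.5036, 0.0137, 0.1621]
orientation: [-2.681, -1.634, 0.004]
contact_force: [0.5, 0.0, -2.9]
grip_width: 0.0235
gripper_force: 26.2
```

>>> {"op": "step_arm", "data": {"rows": [[0, 0, 0, 0, 0, 0], [0, 0, 0, 0, 0, 0], [0, 0, 0, 0, 0, 0]]}}

```text
clock: 4.95
tcp_pos: [0.5044, 0.0125, 0.1631]
orientation: [-2.681, -1.637, 0.001]
contact_force: [-0.2, 0.3, -2.2]
grip_width: 0.0235
gripper_force: 26.2
```

```bash
python3 -c "
from h import *
o=r.get_obs();print(o['tcp_pos'],o['orientation'],o['contact_force'],o['grip_width'])
Rm=R.from_rotvec(o['orientation']).as_matrix();print(Rm[:,2]);Y=Rm[:,1];print('tool y ang',np.degrees(np.arctan2(Y[1],Y[0])))
im=eyes.grab_frame('scene');c,E=ext('scene')
p=w2px(c,E,(.505,.013,.08));print(p)
x,y=map(int,p);x0=x-65;y0=y-55;print(x0,y0);sv(im,'s2',(x0,y0,x0+130,y0+95),6)
"
```

```text
[0.50436309 0.01254455 0.16314854] [-2.68073421e+00 -1.63735286e+00  1.44599852e-03] [-0.1910397   0.34095111 -2.19651577] 0.02351999796315654
[-9.80000682e-04 -1.61770240e-04 -9.99999507e-01]
tool y ang -27.168075607261557
[261.45495026 193.9260794 ]
196 138
```

View pics/s2.png

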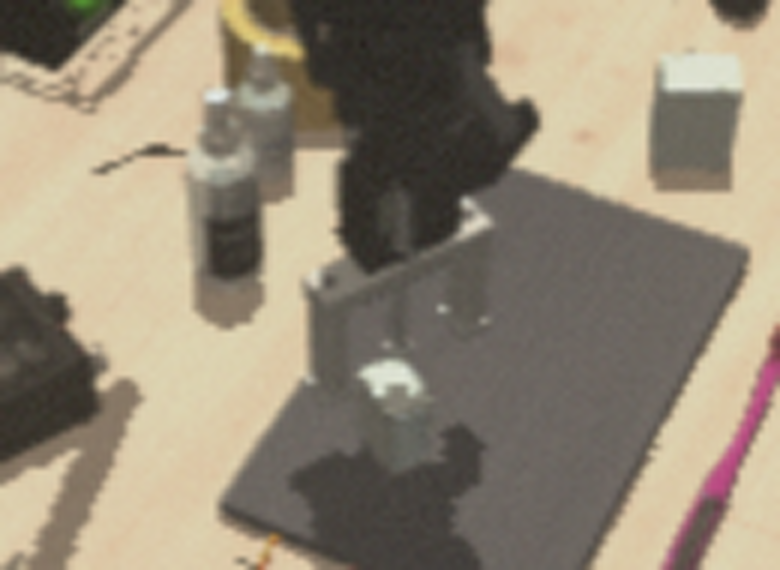

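The scene crop shows the gauge held level above the block, its foot at about (398,347) directly above the block top at (395,385), with the legs wide of the block. One projection check, then down.

```bash
python3 -c "
from h import *
c,E=ext('scene')
print(px2w(c,E,(196+398/6,138+346/6),.0715),px2w(c,E,(196+394/6,138+385/6),.052))
"
```

```text
[0.50388857 0.01036697 0.0715    ] [0.50296605 0.01496422 0.052     ]
```

>>> {"op": "step_arm", "data": {"rows": [[0, 0, -0.02, 0, 0, 0], [0, 0, -0.04, 0, 0, 0], [0, 0, -0.06, 0, 0, 0], [0, 0, -0.08, 0, 0, 0], [0, 0, -0.09, 0, 0, 0]]}}

```text
clock: 5.42
tcp_pos: [0.5043, 0.0126, 0.1086]
orientation: [-2.681, -1.636, 0.001]
contact_force: [0.8, -0.6, -0.8]
grip_width: 0.0235
gripper_force: 26.2
```

>>> {"op": "step_arm", "data": {"rows": [[0, 0, -0.003, 0, 0, 0], [0, 0, -0.005, 0, 0, 0], [0, 0, -0.006, 0, 0, 0], [0, 0, -0.006, 0, 0, 0]]}}

```text
clock: 5.75
tcp_pos: [0.5049, 0.013, 0.1065]
orientation: [2.681, 1.636, 0.001]
contact_force: [-0.6, 0.0, -0.8]
grip_width: 0.0235
gripper_force: 26.3
```

>>> {"op": "step_arm", "data": {"rows": [[0, 0, -0.001, 0, 0, 0], [0, 0, -0.002, 0, 0, 0], [0, 0, -0.002, 0, 0, 0], [0, 0, -0.002, 0, 0, 0]]}}

```text
clock: 6.08
tcp_pos: [0.5049, 0.013, 0.1051]
orientation: [2.682, 1.636, 0.001]
contact_force: [-0.7, -0.5, -1.4]
grip_width: 0.0236
gripper_force: 26.3
```

>>> {"op": "step_arm", "data": {"rows": [[0, 0, -0.001, 0, 0, 0], [0, 0, -0.002, 0, 0, 0], [0, 0, -0.002, 0, 0, 0], [0, 0, -0.002, 0, 0, 0]]}}

```text
clock: 6.42
tcp_pos: [0.505, 0.013, 0.1041]
orientation: [2.682, 1.636, 0.001]
contact_force: [-1.2, 0.4, 5.8]
grip_width: 0.0237
gripper_force: 27.0
```

>>> {"op": "step_arm", "data": {"rows": [[0, 0, 0, 0, 0, 0], [0, 0, 0, 0, 0, 0], [0, 0, 0, 0, 0, 0], [0, 0, 0, 0, 0, 0], [0, 0, 0, 0, 0, 0]]}}

```text
clock: 6.83
tcp_pos: [0.505, 0.013, 0.1041]
orientation: [2.681, 1.636, 0.001]
contact_force: [-1.6, -0.4, 5.9]
grip_width: 0.0236
gripper_force: 27.1
```

>>> {"op": "step_arm", "data": {"rows": [[0, 0, 0, 0, 0, 0], [0, 0, 0, 0, 0, 0], [0, 0, 0, 0, 0, 0], [0, 0, 0, 0, 0, 0], [0, 0, 0, 0, 0, 0]]}}

```text
clock: 7.25
tcp_pos: [0.505, 0.013, 0.1041]
orientation: [2.681, 1.636, 0.001]
contact_force: [-1.4, -1.1, 5.1]
grip_width: 0.0239
gripper_force: 27.1
```

>>> {"op": "step_arm", "data": {"rows": [[0, 0, 0, 0, 0, 0], [0, 0, 0, 0, 0, 0], [0, 0, 0, 0, 0, 0], [0, 0, 0, 0, 0, 0], [0, 0, 0, 0, 0, 0]]}}

```text
clock: 7.67
tcp_pos: [0.505, 0.0131, 0.1041]
orientation: [2.681, 1.636, 0.001]
contact_force: [-2.1, -0.7, 5.2]
grip_width: 0.0235
gripper_force: 27.1
```

>>> {"op": "step_arm", "data": {"rows": [[0, 0, 0.02, 0, 0, 0], [0, 0, 0.04, 0, 0, 0], [0, 0, 0.06, 0, 0, 0], [0, 0, 0.08, 0, 0, 0], [0, 0, 0.1, 0, 0, 0]]}}

```text
clock: 8.08
tcp_pos: [0.5043, 0.0131, 0.1638]
orientation: [-2.681, -1.636, 0.001]
contact_force: [-0.3, 0.9, -1.5]
grip_width: 0.0243
gripper_force: 26.1
```

>>> {"op": "step_arm", "data": {"rows": [[0, -0.04, 0, 0, 0, 0.03], [0, -0.08, 0, 0, 0, 0.06], [0, -0.12, 0, 0, 0, 0.09], [0, -0.16, 0, 0, 0, 0.12], [-0.002, -0.2, 0, 0, 0, 0.15]]}}

```text
clock: 8.5
tcp_pos: [0.5033, -0.1079, 0.1634]
orientation: [-2.22, -2.223, -0.0]
contact_force: [0.2, 0.2, -2.5]
grip_width: 0.0235
gripper_force: 26.2
```

>>> {"op": "step_arm", "data": {"rows": [[0, 0, -0.02, 0, 0, 0.03], [0, 0, -0.04, 0, 0, 0.06], [0, 0, -0.06, 0, 0, 0.09], [0, 0, -0.08, 0, 0, 0.114], [0, 0, -0.092, 0, 0, 0.114]]}}

```text
clock: 8.92
tcp_pos: [0.5026, -0.107, 0.1069]
orientation: [-1.791, -2.579, 0.001]
contact_force: [-1.1, -0.4, -3.0]
grip_width: 0.0239
gripper_force: 26.1
```

>>> {"op": "step_arm", "data": {"rows": [[0, 0, -0.003, 0, 0, 0], [0, 0, -0.006, 0, 0, 0], [0, 0, -0.007, 0, 0, 0], [0, 0, -0.007, 0, 0, 0]]}}

```text
clock: 9.25
tcp_pos: [0.5039, -0.1069, 0.1047]
orientation: [1.796, 2.577, 0.0]
contact_force: [-0.8, 0.2, -2.2]
grip_width: 0.0239
gripper_force: 26.1
```

>>> {"op": "step_arm", "data": {"rows": [[0, 0, -0.001, 0, 0, 0], [0, 0, -0.0015, 0, 0, 0], [0, 0, -0.0015, 0, 0, 0], [0, 0, -0.0015, 0, 0, 0]]}}

```text
clock: 9.58
tcp_pos: [0.504, -0.1069, 0.1041]
orientation: [1.795, 2.577, 0.001]
contact_force: [-1.5, 0.5, 6.0]
grip_width: 0.0233
gripper_force: 27.1
```

>>> {"op": "step_arm", "data": {"rows": [[0, 0, 0, 0, 0, 0], [0, 0, 0, 0, 0, 0], [0, 0, 0, 0, 0, 0], [0, 0, 0, 0, 0, 0], [0, 0, 0, 0, 0, 0]], "jaw": 0}}

```text
clock: 10.0
tcp_pos: [0.5035, -0.107, 0.1033]
orientation: [-1.795, -2.578, 0.0]
contact_force: [0.2, -0.4, -0.9]
grip_width: 0.0822
gripper_force: 0.0
```

>>> {"op": "step_arm", "data": {"rows": [[0, 0, 0.02, 0, 0, 0], [0, 0, 0.06, 0, 0, 0], [0, 0, 0.1, 0, 0, 0], [0, 0, 0.14, 0, 0, 0], [0, 0, 0.16, 0, 0, 0]]}}

```text
clock: 10.42
tcp_pos: [0.5049, -0.1069, 0.2029]
orientation: [1.793, 2.575, 0.003]
contact_force: [0.8, -0.4, 0.1]
grip_width: 0.0856
gripper_force: 0.0
```

>>> {"op": "step_arm", "data": {"rows": [[0.008, 0.06, 0.03, 0, 0, 0.025], [0.016, 0.12, 0.06, 0, 0, 0.05], [0.024, 0.18, 0.09, 0, 0, 0.075], [0.032, 0.24, 0.117, 0, 0, 0.1], [0.04, 0.3, 0.117, 0, 0, 0.125]]}}

```text
clock: 10.83
tcp_pos: [0.529, 0.0752, 0.2734]
orientation: [1.251, 2.876, 0.004]
contact_force: [0.7, 0.1, -0.7]
grip_width: 0.0861
gripper_force: 0.0
```

>>> {"op": "step_arm", "data": {"rows": [[0.008, 0.06, 0, 0, 0, 0.025], [0.016, 0.12, 0, 0, 0, 0.05], [0.024, 0.18, 0, 0, 0, 0.075], [0.032, 0.24, 0, 0, 0, 0.1], [0.037, 0.317, 0, 0, 0, 0.112]]}}

```text
clock: 11.25
tcp_pos: [0.55, 0.2587, 0.2695]
orientation: [0.732, 3.055, -0.002]
contact_force: [1.2, -0.6, 0.7]
grip_width: 0.0854
gripper_force: 0.0
```

>>> {"op": "step_arm", "data": {"rows": [[0, 0, 0, 0, 0, 0], [0, 0, 0, 0, 0, 0], [0, 0, 0, 0, 0, 0]]}}

```text
clock: 11.5
tcp_pos: [0.5492, 0.2581, 0.2693]
orientation: [-0.734, -3.054, 0.002]
contact_force: [0.4, 0.0, -0.1]
grip_width: 0.0853
gripper_force: 0.0
```

```bash
python3 -c "
from h import *
o=r.get_obs();print(o['tcp_pos'],o['orientation'])
c,E=ext('wrist');np.save('pics/Ew3.npy',E)
save('wrist','w3',None,1.5)
for P in [(.487,.296,.107),(.505,.0127,.052),(.504,-.107,.123)]: print(w2px(c,E,P)*1.5)
"
```

```text
[0.5492282  0.25812123 0.26928145] [-7.34264715e-01 -3.05412570e+00  1.64093440e-03]
[390.15616727 166.29436649]
[129.51629994 327.88029572]
[-32.97071081 419.17164166]
```

View pics/w3.png

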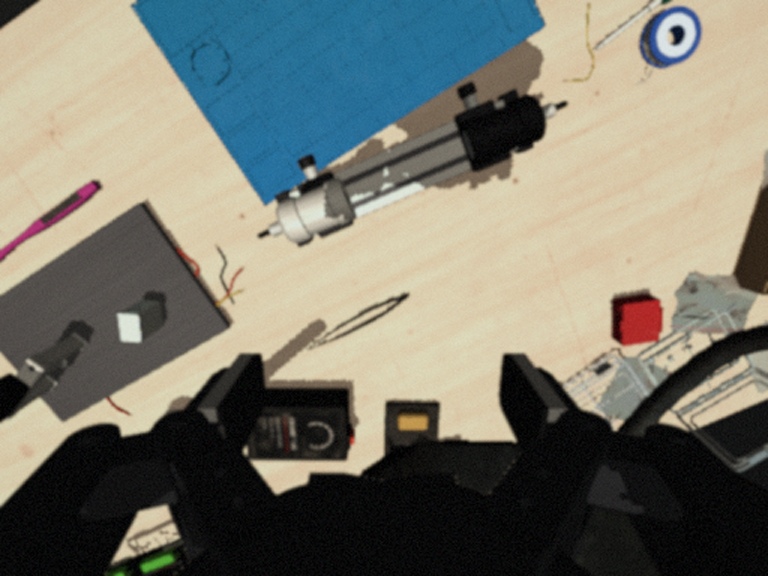

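The view shows the tester from (262,232) to (567,103), the block at (130,327), the gauge standing at lower left (25,385), and the tweezers at (360,320). I enlarge the tester.

```bash
python3 -c "
from h import *
im=np.load('pics/w3.npy');im=np.clip(255*(im/255.)**.6,0,255).astype(np.uint8)
sv(im,'c3',(180,52,380,167),4)
"
```

```text
(no output)
```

View pics/c3.png

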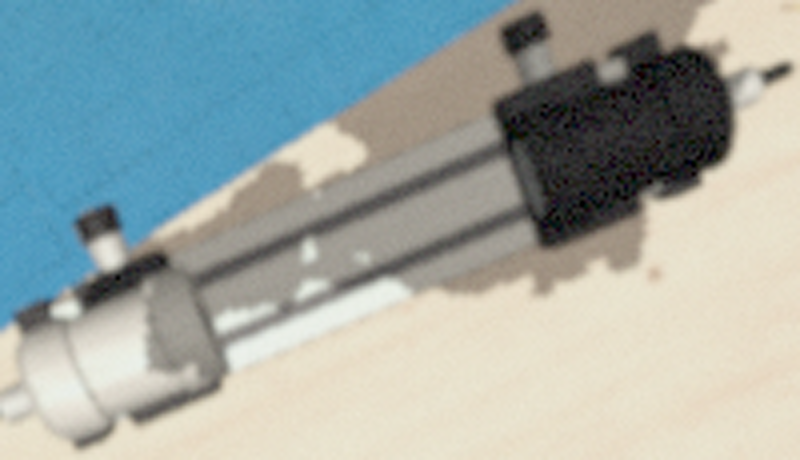

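```bash
python3 -c "
from h import *
c=eyes.camera_info('wrist');E=np.load('pics/Ew3.npy')
q=lambda u,v,z:px2w(c,E,(180+u/4,52+v/4),z)[:2]
ang=lambda d:np.degrees(np.arctan2(d[1],d[0]))
a,b=q(197,318,.09),q(529,180,.09);print('mouth',a,b,(a+b)/2,np.hypot(*(b-a)),ang(b-a))
a,b=q(15,400,.09),q(750,87,.09);print('rods',a,b,(a+b)/2,np.hypot(*(b-a)),ang(b-a))
for z in (.01,.02,.03):
  A=[q(*p,z) for p in [(190,250),(500,120),(225,370),(535,247)]]
  print('rail',z,ang(A[1]-A[0]),ang(A[3]-A[2]),(A[0]+A[2])/2,(A[1]+A[3])/2)
im=np.load('pics/top0.npy');im=np.clip(255*(im/255.)**.6,0,255).astype(np.uint8)
sv(im,'c4',(75,200,210,255),5.9)
"
```

```text
mouth [0.4912587 0.2551094] [0.49986592 0.35382627] [0.49556231 0.30446784] 0.09909139880221263 85.01693205894782
rods [0.4876407  0.19704151] [0.50480723 0.41676539] [0.49622396 0.30690345] 0.2203934557407293 85.53268577994656
rail 0.01 84.8644532158727 84.40723964301787 [0.49224202 0.25046799] [0.50311297 0.36618588]
rail 0.02 84.86445321587271 84.40723964301787 [0.49207461 0.25150439] [0.50266533 0.36423927]
rail 0.03 84.86445321587269 84.40723964301787 [0.4919072  0.25254078] [0.50221768 0.36229267]
```

View pics/c4.png

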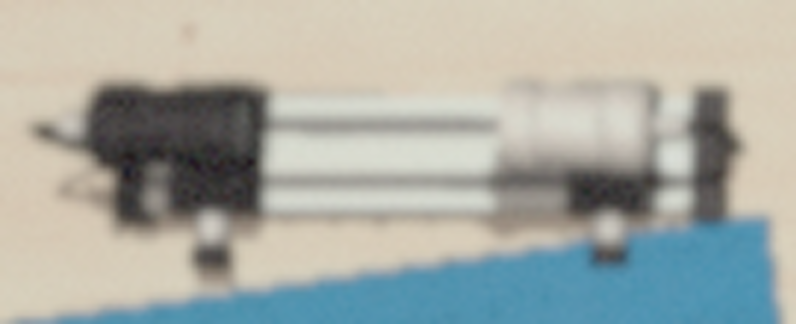

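The top crop shows the black tube mouth at about (258,127) and the silver tube mouth at about (500,127).

```bash
python3 -c "
from h import *
c,E=ext('top')
q=lambda u,v,z:px2w(c,E,(75+u/5.9,200+v/5.9),z)[:2]
a,b=q(500,127,.09),q(258,126,.09);print(a,b,(a+b)/2,np.hypot(*(b-a)),np.degrees(np.arctan2(*(b-a)[::-1])))
c=eyes.camera_info('wrist');E=np.load('pics/Ew3.npy')
print(px2w(c,E,(129/1.5,327/1.5),.052))
o=r.get_obs();Y=R.from_rotvec(o['orientation']).as_matrix()[:,1];print('tool y ang',np.degrees(np.arctan2(Y[1],Y[0])))
"
```

```text
[0.49026218 0.25982174] [0.496927   0.34725422] [0.49359459 0.30353798] 0.0876861317129905 85.64087965596136
[0.50405286 0.01280721 0.052     ]
tool y ang 62.85868426521251
```

Beam middle is about (0.495,0.304,0.090) with the light path at 85.2°. The block has not moved and the tool yaw already matches it, so I go to the block with the jaws partly closed.

>>> {"op": "step_arm", "data": {"rows": [[-0.012, -0.067, 0, 0, 0, 0], [-0.024, -0.134, 0, 0, 0, 0], [-0.036, -0.2, 0, 0, 0, 0], [-0.048, -0.267, 0, 0, 0, 0], [-0.06, -0.332, 0, 0, 0, 0]], "jaw": 0.4}}

```text
clock: 11.97
tcp_pos: [0.5125, 0.0552, 0.2696]
orientation: [0.74, 3.053, -0.002]
contact_force: [1.2, 0.7, 0.5]
grip_width: 0.0516
gripper_force: 0.0
```

>>> {"op": "step_arm", "data": {"rows": [[-0.007, -0.04, -0.03, 0, 0, 0], [-0.014, -0.077, -0.08, 0, 0, 0], [-0.014, -0.077, -0.14, 0, 0, 0], [-0.014, -0.077, -0.2, 0, 0, 0], [-0.014, -0.077, -0.248, 0, 0, 0]]}}

```text
clock: 12.38
tcp_pos: [0.5037, 0.0099, 0.119]
orientation: [-0.742, -3.052, 0.003]
contact_force: [0.1, -0.8, 0.1]
grip_width: 0.0515
gripper_force: 0.0
```

>>> {"op": "step_arm", "data": {"rows": [[0, 0, 0, 0, 0, 0], [0, 0, 0, 0, 0, 0], [0, 0, 0, 0, 0, 0]]}}

```text
clock: 12.63
tcp_pos: [0.506, 0.0127, 0.1225]
orientation: [0.736, 3.052, 0.001]
contact_force: [0.8, 0.1, 0.1]
grip_width: 0.0511
gripper_force: 0.0
```

```bash
python3 -c "
from h import *
o=r.get_obs();print(o['tcp_pos'],o['grip_width'],o['joints'])
Rm=R.from_rotvec(o['orientation']).as_matrix();print(Rm[:,2],np.degrees(np.arctan2(Rm[1,1],Rm[0,1])))
c,E=ext('wrist');np.save('pics/Ew5.npy',E)
im=eyes.grab_frame('wrist');np.save('pics/w5.npy',im)
print(w2px(c,E,(.5045,.0127,.052)))
for z in (.02,.034):
  P=o['tcp_pos']+0;print(w2px(c,E,(P[0],P[1],.052)))
sv(np.clip(255*(im/255.)**.6,0,255).astype(np.uint8),'w5',(120,120,390,320),2.9)
"
```

```text
[0.50599239 0.01268637 0.12245836] 0.051052969103188364 [ 0.39599975  0.44510592 -0.66699412  2.02977514  0.38551499  0.78928701
  0.59787775]
[ 2.03526325e-03 -1.56087758e-04 -9.99997917e-01] 62.88770368484928
[253.78080643 204.12254653]
[254.62549594 205.71353374]
[254.62549594 205.71353374]
```

View pics/w5.png

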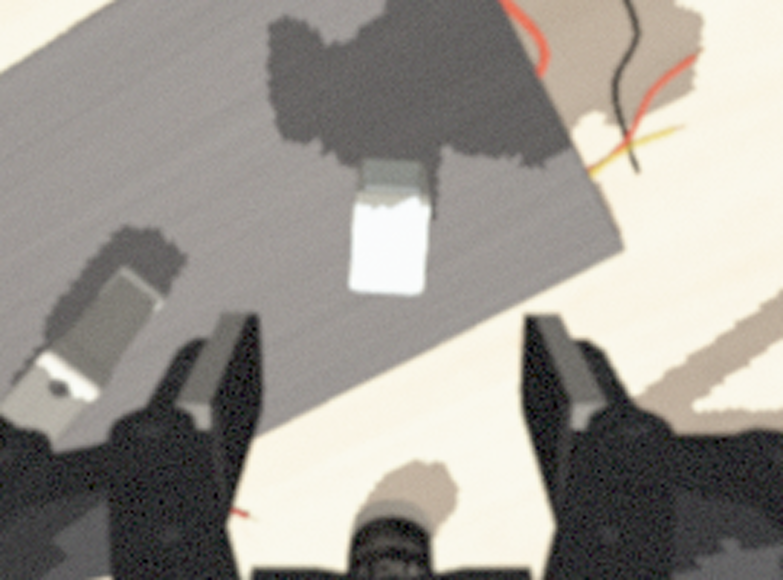

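The block top is centred at (391,243), which is where the TCP projects (254.6,205.7 full-frame). It is turned about 4° relative to the tool, so I correct that while descending.

>>> {"op": "step_arm", "data": {"rows": [[-0.001, 0, -0.04, 0, 0, -0.022], [-0.001, 0, -0.08, 0, 0, -0.022], [-0.001, 0, -0.12, 0, 0, -0.022], [-0.001, 0, -0.1475, 0, 0, -0.022], [-0.001, 0, -0.1475, 0, 0, -0.022]]}}

```text
clock: 13.1
tcp_pos: [0.504, 0.0129, 0.0316]
orientation: [-0.84, -3.026, 0.001]
contact_force: [-0.2, 0.1, 0.4]
grip_width: 0.0512
gripper_force: 0.0
```

>>> {"op": "step_arm", "data": {"rows": [[0, 0, 0, 0, 0, 0], [0, 0, 0, 0, 0, 0], [0, 0, 0, 0, 0, 0]]}}

```text
clock: 13.35
tcp_pos: [0.5059, 0.0133, 0.0342]
orientation: [0.839, 3.024, 0.002]
contact_force: [-1.2, 0.1, -0.6]
grip_width: 0.0512
gripper_force: 0.0
```

>>> {"op": "step_arm", "data": {"rows": [[0, 0, 0, 0, 0, 0], [0, 0, 0, 0, 0, 0], [0, 0, 0, 0, 0, 0], [0, 0, 0, 0, 0, 0], [0, 0, 0, 0, 0, 0]], "jaw": 1, "squeeze": 22}}

```text
clock: 13.77
tcp_pos: [0.5049, 0.0132, 0.0331]
orientation: [0.839, 3.026, -0.0]
contact_force: [-2.3, -0.8, 5.9]
grip_width: 0.0198
gripper_force: 24.3
```

>>> {"op": "step_arm", "data": {"rows": [[0, 0, 0.03, 0, 0, 0], [0, 0, 0.08, 0, 0, 0], [0, 0, 0.14, 0, 0, 0], [0, 0, 0.2, 0, 0, 0], [0, 0, 0.26, 0, 0, 0]]}}

```text
clock: 14.18
tcp_pos: [0.5038, 0.0133, 0.1898]
orientation: [-0.838, -3.027, -0.0]
contact_force: [1.6, -0.1, -0.7]
grip_width: 0.0196
gripper_force: 23.4
```

>>> {"op": "step_arm", "data": {"rows": [[-0.002, 0.05, 0.02, 0, 0, -0.036], [-0.004, 0.1, 0.02, 0, 0, -0.072], [-0.006, 0.15, 0.02, 0, 0, -0.108], [-0.008, 0.2, 0.02, 0, 0, -0.144], [-0.01, 0.25, 0.02, 0, 0, -0.18]]}}

```text
clock: 14.6
tcp_pos: [0.4981, 0.1643, 0.2006]
orientation: [1.659, 2.668, 0.0]
contact_force: [0.8, -0.3, -0.8]
grip_width: 0.0196
gripper_force: 23.3
```

>>> {"op": "step_arm", "data": {"rows": [[-0.001, 0.05, 0, 0, 0, -0.036], [-0.003, 0.1, 0, 0, 0, -0.072], [-0.004, 0.15, 0, 0, 0, -0.108], [-0.006, 0.2, 0, 0, 0, -0.144], [-0.007, 0.235, 0, 0, 0, -0.174]]}}

```text
clock: 15.02
tcp_pos: [0.4931, 0.3074, 0.2005]
orientation: [-2.313, -2.124, -0.001]
contact_force: [0.1, 0.3, 0.2]
grip_width: 0.0195
gripper_force: 23.3
```

>>> {"op": "step_arm", "data": {"rows": [[0, 0, 0, 0, 0, 0], [0, 0, 0, 0, 0, 0], [0, 0, 0, 0, 0, 0]]}}

```text
clock: 15.27
tcp_pos: [0.4942, 0.3033, 0.2]
orientation: [2.309, 2.129, -0.002]
contact_force: [0.4, -0.2, -0.2]
grip_width: 0.0195
gripper_force: 23.3
```

```bash
python3 -c "
from h import *
o=r.get_obs();print(o['tcp_pos'],o['grip_width'],o['contact_force'])
Rm=R.from_rotvec(o['orientation']).as_matrix();print(Rm[:,2],np.degrees(np.arctan2(Rm[1,1],Rm[0,1])))
c,E=ext('wrist');np.save('pics/Ew6.npy',E)
im=eyes.grab_frame('wrist');np.save('pics/w6.npy',im)
a=np.radians(85.2);d=np.array([np.cos(a),np.sin(a),0]);m=np.array([.495,.304,.09])
for s in (-.11,-.048,0,.048): print(s,w2px(c,E,m+s*d))
sv(np.clip(255*(im/255.)**.6,0,255).astype(np.uint8),'w6',None,1.5)
"
```

```text
[0.49415035 0.30326359 0.20000661] 0.01949335425995457 [ 0.44845028 -0.17251353 -0.21021834]
[-4.10855691e-04 -1.15773990e-03 -9.99999245e-01] -4.659521337156866
-0.11 [254.30984579 290.75614827]
-0.048 [254.4581408  237.54714205]
0 [254.58787428 190.87131174]
0.048 [254.73228524 138.77616945]
```

View pics/w6.png

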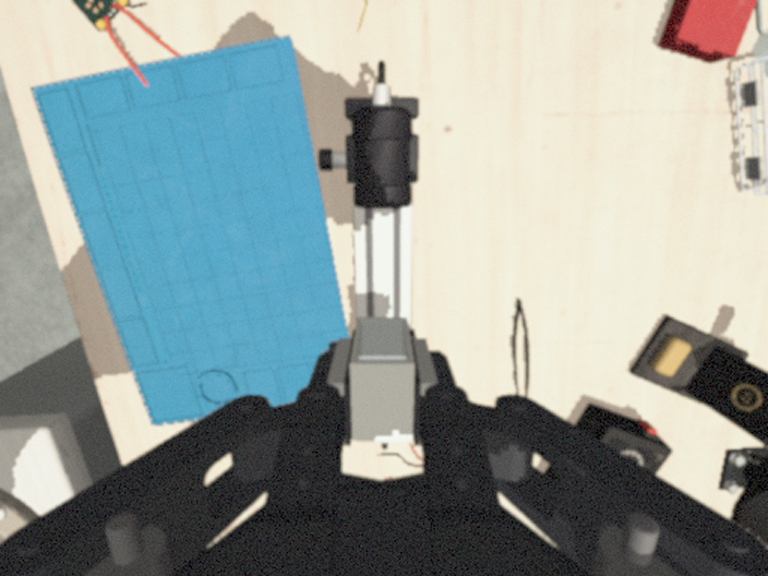

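The held block (u 350–413) and the black tube (352–412) are both centred on u = 382. The tube mouth at v = 207 matches the predicted 208, and the axes are parallel. I descend straight down.

>>> {"op": "step_arm", "data": {"rows": [[0.001, 0.001, -0.04, 0, 0, 0], [0.001, 0.001, -0.08, 0, 0, 0], [0.001, 0.001, -0.12, 0, 0, 0], [0.001, 0.001, -0.15, 0, 0, 0], [0.001, 0.001, -0.181, 0, 0, 0]]}}

```text
clock: 15.73
tcp_pos: [0.4953, 0.3027, 0.0906]
orientation: [2.312, 2.126, -0.002]
contact_force: [0.1, 0.1, -0.2]
grip_width: 0.0196
gripper_force: 23.3
```

>>> {"op": "step_arm", "data": {"rows": [[0, 0, 0, 0, 0, 0], [0, 0, 0, 0, 0, 0], [0, 0, 0, 0, 0, 0], [0, 0, 0, 0, 0, 0], [0, 0, 0, 0, 0, 0]]}}

```text
clock: 16.15
tcp_pos: [0.4956, 0.3051, 0.0931]
orientation: [2.311, 2.127, 0.003]
contact_force: [-0.1, 0.7, 0.2]
grip_width: 0.0197
gripper_force: 23.3
```

```bash
python3 -c "
from h import *
o=r.get_obs();print(o['tcp_pos'],o['grip_width'],o['contact_force'],o['gripper_force'],abs(o['qvel']).max())
Rm=R.from_rotvec(o['orientation']).as_matrix();print(Rm[:,2],np.degrees(np.arctan2(Rm[1,1],Rm[0,1])))
"
```

```text
[0.49561245 0.30510825 0.09306737] 0.01972957402218639 [-0.14937051  0.67847863  0.172054  ] 23.329635858535767 0.004756696436739587
[ 0.00197879  0.0011298  -0.9999974 ] -4.734279534546769
```

Grip holds with no outside contact, and the pose is within tolerance. I hand the job in.

```bash
python3 -c "
from bench import r
print(r.hand_in())"
```

```text
the job is handed in; nothing more can be done
None
```

The job is handed in (no verdict came back): the gauge sat astride the block for over a second, then was stood back on the plate and released. The block is held still between the tester tubes, within about 2 mm of the beam middle by my measurements.

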